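# Zero the print counter and wedge up the stencil frame

## Robot

A 6-joint arm with a two-finger parallel gripper is mounted at the origin on a cart in front of the work surface, level with it; the furniture and walls round the work are solid. World frame = base frame: x ahead of the robot, y to its left, z up, the work surface at z = 0. Lengths are in mm, angles in rad, forces in N, time in s.
With the tool pointing down it reaches from about 425 to 950 mm from the base axis. Payload 14.7 kg.
Tool frame: the origin (TCP) lies at the very end of the fingers, on their centre line; the grasp point (between the pads) lies 19 mm behind it; z points along the fingers, y is the line along which they close (so a half turn about z gives the same grasp; the last joint's range is limited). The gripper opens to 85 mm and grips with 20 to 120 N. Pads are 22 mm wide; open, the fingers measure 114 mm over their backs; the gripper's body (76 mm by 85 mm) begins 54 mm behind the grasp point. The pads swing forward as they close: fully open they stand 13 mm farther back than shut.
Start: joints at [-1.282, 0.48, 1.596, -0, 1.065, -0.047], TCP at [214.207, -613.684, 231.297] pointing down, gripper open.
Joint ranges: [-2.75, 2.75], [-0.82, 2.05], [0.23, 2.67], [-1.56, 4.7], [0.09, 2.69], [-2.92, 2.92]. Speed limits (rad/s): [1.89, 1.89, 2.39, 3.01, 3.01, 3.01].

## Interface

Orientations are given as a unit quaternion [x, y, z, w].
In Python, from bench import env, effector, vision, job, nets gives the robot as it stands. Calls block until the motion is done:
- env.move_pose(position, orientation): joint-space move of the TCP to a pose.
- env.movel(position, ori=None, max_speed=150, f_stop=None): straight line of the TCP; ori=None keeps the orientation; max_speed is the mean speed in mm/s. With f_stop (N) it stops when the force on the tool has changed by that much, and returns True; else False.
- env.move_joints(angles): joint-space move.
- effector.set_gripper(opening): finger opening in mm; the grip force is fixed at half the most; returns when the fingers have stopped.
- env.hold(seconds).
- env.solve_ik(position, orientation): joint angles nearest the present ones, or None.
- env.sense(): the state.
- vision.grab_frame(name): name is "side" or "top" or "wrist"; returns a dict with "color" (400x640x3 uint8, red, green, blue), "fx", "fy", "cx", "cy" (pixels), "camera_from_world" (4x4, takes a point from world to camera coordinates); the wrist camera has in their place "hand_eye" (4x4, takes a point from camera to tool coordinates, whose origin is the TCP and whose axes are the flange's). Camera axes: x right, y up, looking along -z (the intrinsics and any distortion apply to the point x, -y, -z); pixel columns grow to the right and rows downward; lengths in mm; the calibration is good to about 2 mm. A picture is of the moment at which its call begins: read the wrist's pose just before it. There is no depth.
A pose or a line that the arm cannot do raises env.Unreachable and nothing moves.
- job.sign_off(): hands the job in; it is judged then, once.
Trained networks look in the newest picture that a camera, given by its name, has taken for a name from the list of things; names that differ only in an ending like _2 or _b are one class to them, and where a whole thing is asked for, a point or a joint stands for the part that bears it (a point fixed in the world has none). Each returns a list of dicts, best first, with "p" (0 to 1); they miss things now and then, are a little off and sometimes report something else, mostly with a low value. They report only what shows in the picture. A call takes as long as a camera call. They do not tell look-alikes from the thing itself.
- nets.look_for(camera, target): "extent" ([centre column, centre row, width, height] in pixels, round what is visible of it).
- nets.outline_of(camera, target): "mask" (400x640 bool, what is visible of it) and "extent" ([centre column, centre row, width, height] in pixels, round what is visible of it).
The state is a dict: "t": time; "qpos": joint angles; "joint_vel": joint speeds; "joint_torque": joint torques, N m; "tool_pos": TCP position; "eef_rot": TCP orientation; "wrist_force": force on the tool from outside, world axes, zero at the start; "ft_torque": the same for the moment, N m; "grip_width": finger opening in mm; "grasp_force": force on a finger pad.
Only numpy, scipy, OpenCV 4.12 (cv2) and the standard library are available. Lean on these libraries where they do the work, as an engineer would, in place of code of your own. Each camera call takes 0.05 s, during which the arm holds its last target. There are 200 camera calls.

## Task

Set up the stencil station for a new run. First turn the print counter's reset knob anticlockwise all the way back to its zero stop; then pick up the wooden wedge and, keeping it flat on the table, push its thin end under the middle of the stencil frame's front edge until that edge stands about 5 mm clear of the rest pads. Finish while still gripping the wedge there; let nothing but the wedge touch the frame, never raise it more than about a centimetre, and leave the other things where they stand.

Things in the scene. Friction and masses are not known exactly. Their poses are not given: they have to be found in the camera images.
- hinge_board: Dark steel hinge board fixed on the table: side bars (32 wide, 8 high) centred at y = +/-105 mm, cross bar behind x = 125 mm; the 178 mm between the bars is open to the front, bare table. Rubber rest pads at the bars' front ends, tops 12 mm up. Origin: on the table under the middle of the frame's front edge; +x leads in under the frame, away from the robot (push the wedge this way); +y left.
- stencil_frame: Aluminium frame with a slotted steel sheet, 240 mm wide (y), 144 deep, rails 25 wide and 20 high, about 0.7 kg. It lies on the pads, hinged along its back; lifting its front edge takes about 3.5 N (+/-25 %), and it falls back by its weight. Origin: middle of the hinge axis, 24 mm above the table, 156 mm behind the front edge; x points backwards, y along the hinge.
- frame_edge (a point): Middle of the frame's lower front edge. At rest 12 mm above the table; its height minus 12 mm is the lift. The frame's top is 20 mm higher.
- wedge: Loose pale wooden wedge, 112 mm long, 90 g: grip block 40 long, 28 wide, 45 high (root 40 wide from x = 14 mm), then from x = 20 to 92 mm a ramp 40 wide falling from 27 to 3 mm (1 in 3). Origin: underside, centre of the grip block; +x to the thin end. Flat on the table the ramp meets the frame's edge 27 mm in; each 3 mm more lifts it 1 mm (5 mm lift: 42 mm in).
- wedge_grip (a point): Point on the wedge's grip block at which to grip it, on its centre line 27 mm above its underside; the fingers close across the 28 mm width (the wedge's y).
- wedge_tip (a point): Middle of the thin end of the wedge, at its underside.
- counter: Grey print counter box fixed on the table, 75 x 90 x 34 mm, a window with white number wheels in its front face and the reset knob on its top. Origin: centre of its underside; x points from the window backwards.
- reset_knob (a joint): Angle of the reset knob, rad: 0 at its zero stop, growing clockwise seen from above (limit 2.5; starts at 0.6 to 1.3). It stays where it is left (stiff, about 0.04 N m). At zero its grip bar lies along the counter's x axis, the bar's white line towards the window and the mark on the dial plate.
- reset_knob_grip (a point): On the knob's upright axis, 71 mm above the table, at the height to grip; x runs along the bar and turns with it. The black grip bar is 14 mm thick and 42 long, from 48 to 78 mm above the table, over a disc 44 mm across.
- ink_jar_b: Black ink jar with a yellow cap, 62 mm across, 70 mm high, a bystander. Origin: centre of its underside.
- ink_jar_c: White ink jar, 58 mm across, 62 mm high, a bystander. Origin: centre of its underside.
Not all that is in view belongs to the job. Several things have the shape of the wedge; the one meant has the colours described above. There is more than one size of the counter; the one meant has the size given above.

How it is judged:
By the outcome, as a careful person would: the job done as asked, in the order asked, and still so for the second after the job is handed in, while the arm keeps its last pose, push and grip.
It also fails if it takes over 54 s, if anything falls off the work surface, if the arm or the gripper's body presses on something with over 40 N, if the wrist force passes 120 N, or if a joint passes its speed limit or range.

## Working session

There is one attempt and no reset: what is moved stays moved. The work goes in short steps, each a Python script; the robot and the scene stay as the last script left them, time stands still between calls to the robot, and variables do not carry over. Pictures are saved under pics/ and viewed, at most 10 in all, crops included, and the job is handed in when it is done.

```bash
ls; mkdir -p pics; python3 - <<'E'
from bench import env, effector, vision, job, nets
import cv2, numpy as np
ims=[]
for c in ("top","side"):
    f=vision.grab_frame(c); cv2.imwrite(f"pics/{c}0.png",f["color"][:,:,::-1])
    print(c,f["fx"],f["fy"],f["cx"],f["cy"],[k for k in f]); print(np.round(f["camera_from_world"],3).tolist())
    for n in ("wedge","counter","stencil_frame","reset_knob","ink_jar_b"):
        print(n,[(np.round(d["extent"]).astype(int).tolist(),round(d["p"],2)) for d in nets.look_for(c,n)][:6])
f=vision.grab_frame("wrist"); print(f["hand_eye"],f["fx"],f["cx"],f["cy"],env.sense())
E
```

```text
pics
top 383.4279892063842 383.4279892063842 324.95253610003147 198.26945544365427 ['color', 'fx', 'fy', 'cx', 'cy', 'camera_from_world']
[[-0.025, -0.999, 0.025, -40.977], [0.992, -0.022, 0.122, -560.405], [-0.122, 0.028, 0.992, -1083.161], [0.0, 0.0, 0.0, 1.0]]
wedge [([437, 232, 24, 35], 0.78), ([393, 226, 29, 37], 0.69), ([371, 278, 36, 38], 0.62)]
counter [([275, 266, 28, 28], 0.95), ([227, 245, 44, 37], 0.77), ([257, 186, 30, 23], 0.75)]
stencil_frame [([331, 161, 81, 53], 0.87), ([392, 226, 24, 35], 0.67), ([198, 178, 29, 23], 0.19)]
reset_knob [([223, 248, 13, 20], 0.67), ([274, 265, 12, 10], 0.47)]
ink_jar_b [([405, 184, 26, 26], 0.81), ([198, 178, 24, 24], 0.56), ([229, 247, 41, 36], 0.47)]
side 518.7203031731058 518.7203031731058 320.4837570983129 190.59205799025534 ['color', 'fx', 'fy', 'cx', 'cy', 'camera_from_world']
[[-0.928, -0.372, -0.023, 495.332], [0.133, -0.387, 0.912, -137.653], [-0.348, 0.844, 0.409, -1056.551], [0.0, 0.0, 0.0, 1.0]]
wedge [([427, 194, 36, 36], 0.97), ([372, 177, 46, 16], 0.88), ([394, 163, 36, 22], 0.81), ([323, 256, 21, 26], 0.55)]
counter [([
[... 614 characters left out ...]
.28157507e+00,  4.80180105e-01,  1.59628758e+00,  1.52302348e-05,
        1.06507180e+00, -4.66055409e-02]), 'joint_vel': array([-5.64782359e-04, -1.33513205e-03,  4.60547122e-05,  4.64265419e-04,
        5.22173826e-04,  1.66291231e-04]), 'joint_torque': array([-1.38451371e-03, -9.50181055e+01, -4.30551338e+01,  1.38587989e-04,
        1.47761406e-03, -1.64569832e-05]), 'tool_pos': array([ 214.232557  , -613.69599426,  231.31411089]), 'eef_rot': array([9.85936253e-01, 1.67121824e-01, 9.82993920e-06, 2.55822124e-05]), 'wrist_force': array([ 0.33168181, -0.55715655, -0.25758276]), 'ft_torque': array([-0.0425319 , -0.02625521, -0.01050363]), 'grasp_force': 0.0, 'grip_width': 85.82363892215791}
```

```bash
python3 - <<'E'
import cv2, numpy as np
a=cv2.imread("pics/top0.png")[120:320,180:470]; a=cv2.resize(a,None,fx=2.75,fy=2.75,interpolation=cv2.INTER_CUBIC); cv2.imwrite("pics/top0c.png",a)
b=cv2.imread("pics/side0.png")[130:320,190:460]; b=cv2.resize(b,None,fx=2.9,fy=2.9,interpolation=cv2.INTER_CUBIC); cv2.imwrite("pics/side0c.png",b)
E
```

```text
(no output)
```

View pics/top0c.png

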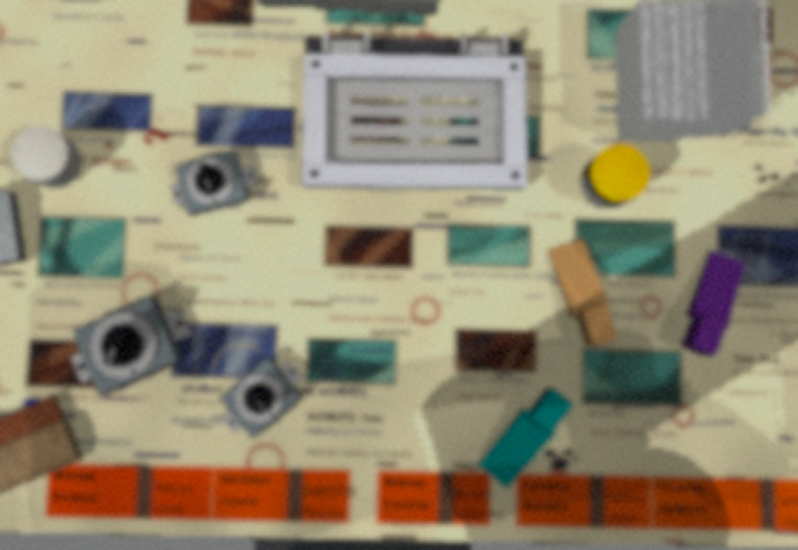

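View pics/side0c.png

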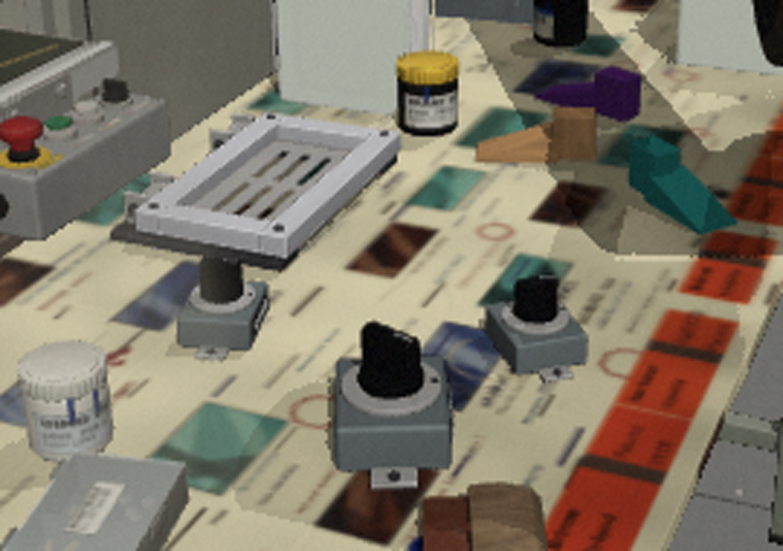

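Seen: the candidate wedges are purple (437,232), pale wood (393,226) and teal (371,278); the wood one fits the description. The candidate counters are the big one (227,246) and two small ones at (257,186) and (275,266). The big one measures roughly 75x90 at about 2.8 mm/px. Next I'll hover over each and check from near.

```bash
cat > h.py <<'E'
from bench import env, effector, vision, job, nets
import cv2, numpy as np
from scipy.spatial.transform import Rotation as R
def q(yaw): return [np.cos(yaw/2),np.sin(yaw/2),0,0]   # tool x at world yaw, pointing down
def grab(c,name=None):
    s=env.sense(); f=vision.grab_frame(c)
    if c=="wrist":
        T=np.eye(4);T[:3,:3]=R.from_quat(s["eef_rot"]).as_matrix();T[:3,3]=s["tool_pos"]
        f["wc"]=T@f["hand_eye"]
    else: f["wc"]=np.linalg.inv(f["camera_from_world"])
    if name: cv2.imwrite(f"pics/{name}.png",f["color"][:,:,::-1])
    return f
def ray(f,u,v):
    d=f["wc"][:3,:3]@np.array([(u-f["cx"])/f["fx"],-(v-f["cy"])/f["fy"],-1]); return f["wc"][:3,3],d
def at(f,u,v,z):
    o,d=ray(f,u,v); return o+d*(z-o[2])/d[2]
def px(f,p):
    c=np.linalg.inv(f["wc"])@np.append(p,1); return np.array([f["cx"]-f["fx"]*c[0]/c[2],f["cy"]+f["fy"]*c[1]/c[2]])
E
python3 - <<'E'
from h import *
f=grab("top")
for n,u,v,z in (("knob",223.5,245,70),("wedgeblk",397,237,45),("wedgetip",388,209,3),("jarb",405,183,70),("frFL",291,187.5,32),("frFR",371,187.5,32),("purple",437,232,30),("teal",371,278,30)): print(n,at(f,u,v,z).round())
k=at(f,224,246,70)
yaw=np.arctan2(k[1],k[0])
env.move_pose([k[0]-20,k[1],230],q(0)); print(env.sense()["t"],env.sense()["qpos"].round(2))
f=grab("wrist","w1"); 
for n in("counter","reset_knob"): print(n,[(np.round(d["extent"]).astype(int).tolist(),round(d["p"],2)) for d in nets.look_for("wrist",n)][:3])
np.save("w1.npy",f["wc"])
E
```

```text
knob [431. 231.  70.]
wedgeblk [ 442. -258.   45.]
wedgetip [ 527. -243.    3.]
jarb [ 594. -283.   70.]
frFL [594.  45.  32.]
frFR [ 589. -190.   32.]
purple [ 454. -379.   30.]
teal [ 327. -180.   30.]
3.7333 [ 0.45  0.23  2.   -0.    0.91  2.02]
counter [([428, 198, 78, 70], 0.92), ([315, 151, 108, 94], 0.55)]
reset_knob [([439, 206, 30, 33], 0.79)]
```

View pics/w1.png

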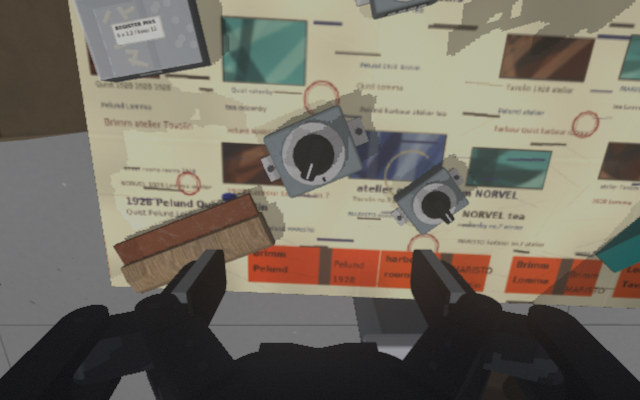

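```bash
python3 - <<'E'
import cv2
a=cv2.imread("pics/w1.png")[85:215,250:380]; cv2.imwrite("pics/w1c.png",cv2.resize(a,None,fx=4.6,fy=4.6,interpolation=cv2.INTER_CUBIC))
E
```

```text
(no output)
```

View pics/w1c.png

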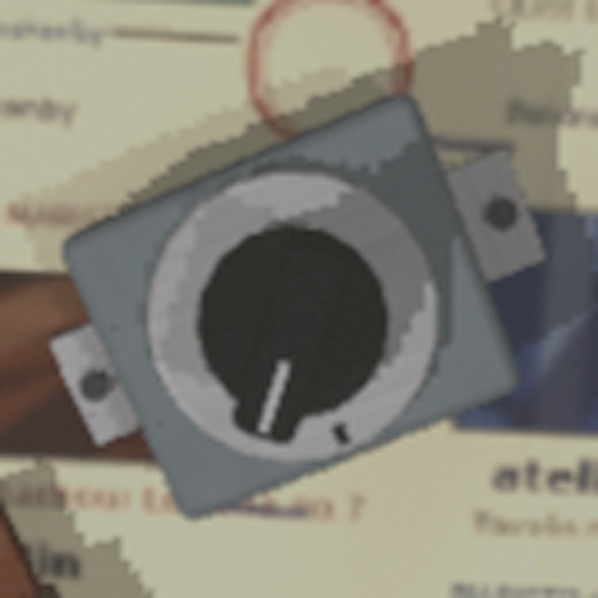

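```bash
cat > m1.py <<'E'
from h import *
f=grab("wrist"); f["wc"]=np.load("w1.npy")
g=lambda u,v,z:at(f,250+(u+.5)/4.6-.5,85+(v+.5)/4.6-.5,z)
C=[g(*c,34) for c in ((410,97),(515,385),(190,518),(68,245))]
print([np.linalg.norm(C[i]-C[(i+1)%4]).round(1) for i in range(4)])
cen=np.mean(C,0); fr=(C[0]+C[3])/2-(C[1]+C[2])/2; yaw=np.arctan2(fr[1],fr[0])
print(cen.round(1),np.degrees(yaw))
l0,l1=g(265,430,78),g(285,362,78); pl=g(292,316,36)
m=g(341,433,36); print("line dir",np.degrees(np.arctan2(*(l1-l0)[1::-1])),l0.round(1),l1.round(1),"plate",pl.round(1),"mark dir",np.degrees(np.arctan2(*(pl-m)[1::-1])))
d=(l1-l0)/np.linalg.norm(l1-l0); print("axis from line", (l0+d*20).round(1), "from box->line end",np.degrees(np.arctan2(*(cen-l0)[1::-1])))
E
python3 m1.py
```

```text
[np.float64(70.9), np.float64(84.9), np.float64(71.1), np.float64(85.4)]
[430.6 233.5  34. ] 21.899449987776393
line dir -16.57504777287277 [412.8 239.3  78. ] [427.2 235.   78. ] plate [430.9 234.2  36. ] mark dir 22.51533358213352
axis from line [432.  233.6  78. ] from box->line end -18.15815567715267
```

```bash
python3 - <<'E'
from h import *
A=np.array([431,233.5]); y0=np.radians(-17)
effector.set_gripper(50)
env.move_pose([*A,115],q(y0)); 
print("stop",env.movel([*A,53],max_speed=80,f_stop=12),env.sense()["tool_pos"].round(1))
effector.set_gripper(5); s=env.sense(); print(s["t"],s["grip_width"],s["grasp_force"],s["wrist_force"].round(1),s["ft_torque"].round(3))
for y in (0,12,18,21,23,25,27):
    env.move_pose([*A,53],q(np.radians(y))); s=env.sense()
    print(y,s["t"],s["ft_torque"].round(3),s["wrist_force"].round(1),round(s["grip_width"],1))
    if abs(s["ft_torque"][2])>0.5: break
grab("wrist","k1")
E
```

```text
stop False [431.2 233.6  53.4]
6.2583 12.942513200367086 59.90050435066223 [-2.1  2.8  8. ] [ 0.484  0.353 -0.026]
0 6.6583 [0.231 0.282 0.052] [-0.5  1.1  7.7] 12.6
12 6.9833 [0.155 0.221 0.038] [-1.5  0.6  8.4] 12.9
18 7.2333 [0.137 0.225 0.033] [-0.7  0.6  8.5] 13.2
21 7.4833 [0.067 0.21  0.016] [-1.1  0.3  8. ] 12.7
23 7.7333 [0.033 0.25  0.027] [-1.6  0.1  7.6] 12.9
25 7.9833 [ 0.011  0.223 -1.084] [-1.1  1.2  8.2] 12.9
```

```bash
python3 - <<'E'
from h import *
effector.set_gripper(50)
p=env.sense()["tool_pos"]; env.movel([p[0],p[1],120],max_speed=120)
env.move_pose([411,231,230],q(0)); a=grab("wrist","w2")["color"]; print(env.sense()["t"])
env.move_pose([430,-254,230],q(0)); f=grab("wrist","w3"); np.save("w3.npy",f["wc"]); print(env.sense()["t"])
for c in ("wedge","stencil_frame"): print([(np.round(d["extent"]).astype(int).tolist(),round(d["p"],2)) for d in nets.look_for("wrist",c)][:3])
b=f["color"]
a=cv2.resize(a[85:215,250:380],(180,180)); im=cv2.resize(b[0:270,:],(640,270)); 
o=np.zeros((600,800,3),np.uint8); o[:338]=cv2.resize(b[:270],(800,338),interpolation=cv2.INTER_CUBIC); o[340:600,:260]=cv2.resize(a,(260,260))
cv2.imwrite("pics/c3.png",o[:,:,::-1])
E
```

```text
9.7583
11.575
[([441, 143, 72, 107], 0.86), ([311, 132, 59, 109], 0.83), ([277, 242, 48, 53], 0.8)]
[([129, 8, 256, 15], 0.63)]
```

View pics/c3.png

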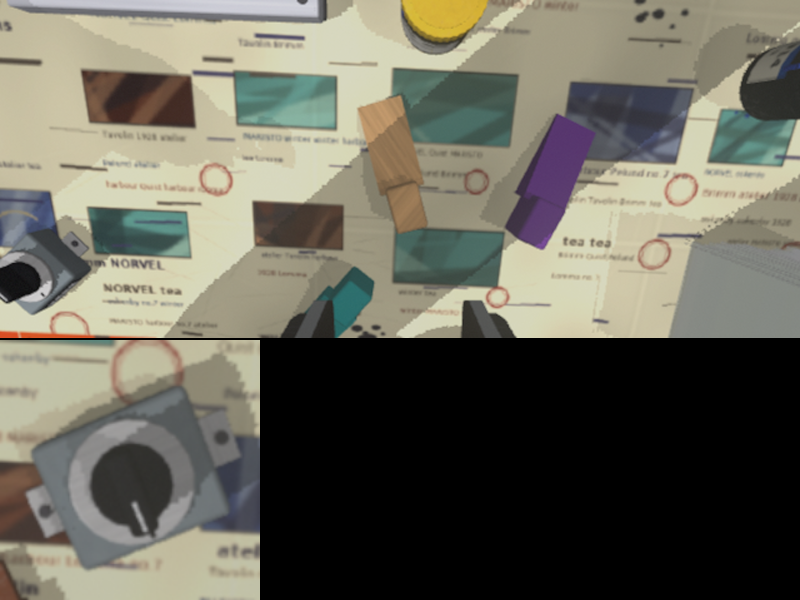

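```bash
cat > m2.py <<'E'
from h import *
f=grab("wrist"); f["wc"]=np.load("w3.npy")
g=lambda u,v,z:at(f,u*.8,v*.8,z)
t=(g(360,107,3)+g(405,95,3))/2; b=(g(400,233,45)+g(427,226,45))/2; fr=(g(388,190,45)+g(416,180,45))/2
print("tip w",np.linalg.norm(g(360,107,3)-g(405,95,3)),"len",np.linalg.norm((t-b)[:2]),"blk",np.linalg.norm(fr-b))
d=(t-b)[:2]; yaw=np.arctan2(d[1],d[0]); d/=np.linalg.norm(d)
o=(b[:2]+20*d+t[:2]-92*d)/2; print("origin",o.round(1),np.degrees(yaw), "tip",t.round(1),"block",((fr+b)/2).round(1))
E
python3 m2.py
```

```text
tip w 41.27593572040166 len 110.48821315681927 blk 39.35446235387055
origin [ 439.9 -262.2] 14.26441791068908 tip [ 528.3 -239.7    3. ] block [ 440.3 -261.9   45. ]
```

```bash
python3 - <<'E'
from h import *
env.move_pose([560,-72,260],q(0)); f=grab("wrist","w4"); np.save("w4.npy",f["wc"]); print(env.sense()["t"])
cv2.imwrite("pics/w4v.png",cv2.resize(f["color"][:300,:,::-1],(800,375),interpolation=cv2.INTER_CUBIC))
effector.set_gripper(60)
y=np.radians(14.3); A=[440,-262]
env.move_pose([*A,100],q(y)); print(env.movel([*A,9],max_speed=90,f_stop=10))
effector.set_gripper(15); s=env.sense(); print(s["t"],s["tool_pos"].round(1),s["grip_width"],s["grasp_force"],s["wrist_force"].round(1))
grab("side","s4")
E
```

```text
12.675
False
15.5583 [ 440.3 -262.2    9.6] 27.144410534724855 58.482457995414734 [-1.9  0.8  9.8]
```

View pics/w4v.png

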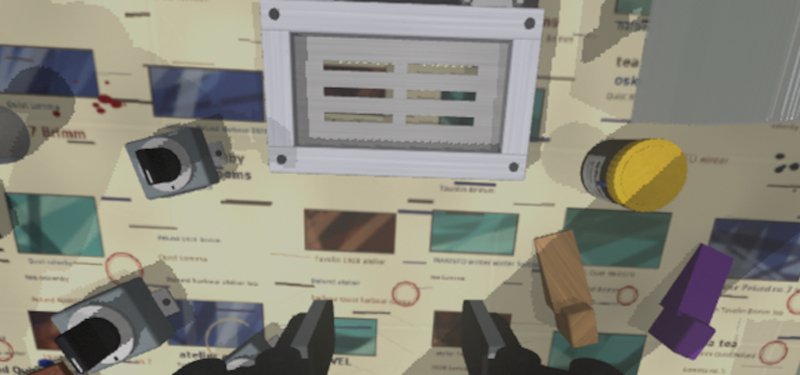

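```bash
python3 - <<'E'
from h import *
f=grab("wrist"); f["wc"]=np.load("w4.npy")
im=cv2.cvtColor(cv2.imread("pics/w4.png"),cv2.COLOR_BGR2HSV)
# white rail -> yellowish table transition per column: blue channel minus red
b=cv2.imread("pics/w4.png").astype(float); r=cv2.GaussianBlur(b[:,:,0]-b[:,:,2],(5,3),0)
P=[]
for u in range(225,412,2):
    c=r[128:155,u]; g=np.diff(c); k=np.argmin(g); P.append((u,128+k+.5,g[k]))
P=np.array(P); 
m=abs(P[:,1]-np.polyval(np.polyfit(P[:,0],P[:,1],1),P[:,0]))<1.5; l=np.polyfit(P[m,0],P[m,1],1); print(m.sum(),len(m),l)
for u in(216,420): print(u,np.polyval(l,u),at(f,u,np.polyval(l,u),32).round(1))
g=lambda u,v,z:at(f,u*.8,v*.8,z)
for c in((270,172),(524,180),(281,160),(513,167),(274,14),(529,23)): print(c,g(*c,32).round(1))
for c in [d for d in nets.look_for("wrist","stencil_frame")][:1]: print(c)
s=env.sense(); print(s["wrist_force"])
E
```

```text
70 94 [3.28822226e-02 1.30474738e+02]
216 137.57729762159315 [595.1  46.3  32. ]
420 144.2852710308522 [ 587.5 -192.4   32. ]
(270, 172) [595.1  46.3  32. ]
(524, 180) [ 587.8 -191.5   32. ]
(281, 160) [606.   35.2  32. ]
(513, 167) [ 599.8 -180.1   32. ]
(274, 14) [726.   31.3  32. ]
(529, 23) [ 719.5 -183.8   32. ]
[-1.08842513  1.40258063 10.17270609]
```

```bash
python3 - <<'E'
from h import *
E=np.array([591.3,-72.7]); y=np.radians(-1.78); n=np.array([np.cos(y),np.sin(y)])
p=env.sense()["tool_pos"]; env.movel([440,-262,30],max_speed=60); s=env.sense(); print("lift",s["wrist_force"].round(1),round(s["grip_width"],1))
S=E-112*n
env.movel([*S,30],ori=q(y),max_speed=110); s=env.sense(); print(s["wrist_force"].round(1),s["ft_torque"].round(2))
print(env.movel([*S,8.5],max_speed=20,f_stop=4)); s=env.sense(); print(s["t"],s["tool_pos"].round(1),s["wrist_force"].round(1),s["ft_torque"].round(2))
f=grab("wrist","w5"); np.save("w5.npy",f["wc"]); g=grab("side","s5")
print(px(f,[*(S+92*n),3]),px(f,[*E,12]),px(g,[*E,12]))
a=cv2.resize(f["color"][100:300,220:420],(600,600),interpolation=cv2.INTER_CUBIC)
cv2.imwrite("pics/w5v.png",a[:,:,::-1])
E
```

```text
lift [-0.5  0.2 -1.6] 27.5
[ 0.7 -0.2 -0.6] [-0.01 -0.04 -0.  ]
True
19.1 [479.2 -69.2   9.6] [-2.   1.  10.9] [-0.02  0.11  0.04]
[318.56309035  52.76817186] [318.67304303  -6.56163965] [309.99371932 198.53629545]
```

View pics/w5v.png

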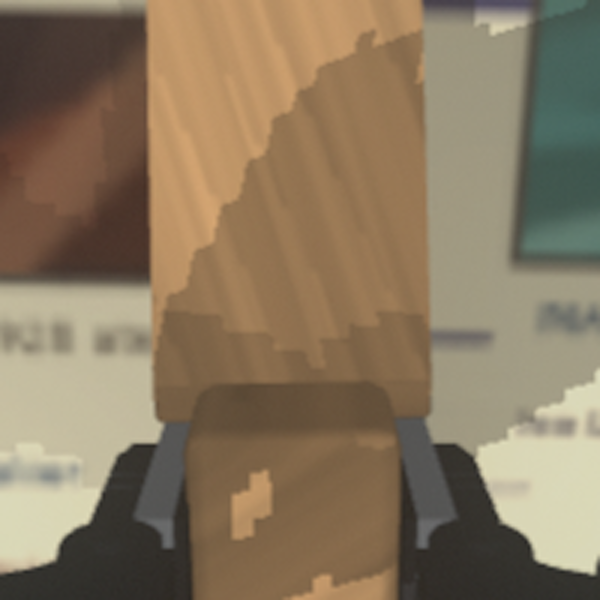

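```bash
python3 - <<'E'
from h import *
f=grab("wrist"); f["wc"]=np.load("w5.npy")
b=cv2.imread("pics/w5.png").astype(float)
print((b[40:72,296:338,2]-b[40:72,296:338,0]).mean(1).round())
h=(b[:,:,2]-b[:,:,0])
for v in(60,80,120): print(v,h[v,258:380:3].round())
for v in (50,52,54,56): print(v,at(f,318,v,3).round(1))
E
```

```text
[40. 40. 40. 40. 40. 40. 40. 40. 39. 37. 35. 33. 31. 40. 68. 83. 83. 83.
 83. 83. 83. 83. 83. 83. 83. 83. 83. 84. 84. 84. 84. 84.]
60 [41. 40. 38. 43. 77. 77. 84. 86. 85. 85. 83. 85. 83. 81. 82. 85. 88. 86.
 85. 89. 87. 83. 80. 81. 78. 76. 77. 81. 80. 76. 76. 75. 77. 80. 35. 29.
 28. 39. 39. 39. 39.]
80 [39. 40. 36. 35. 89. 87. 86. 77. 84. 86. 88. 86. 83. 86. 84. 82. 83. 85.
 90. 88. 87. 89. 88. 85. 82. 83. 82. 77. 75. 81. 82. 80. 74. 76. 45. 29.
 29. 28. 28. 38. 38.]
120 [25. 31. 37. 42. 88. 87. 86. 88. 90. 88. 88. 84. 84. 86. 88. 88. 87. 87.
 92. 88. 82. 85. 89. 91. 80. 69. 69. 68. 66. 66. 66. 61. 59. 60. 67. 30.
 31. 30. 29. 30. 29.]
50 [572.4 -71.9   3. ]
52 [571.6 -71.8   3. ]
54 [570.8 -71.8   3. ]
56 [570.  -71.8   3. ]
```

```bash
cat > push.py <<'E'
from h import *
y=np.radians(-1.78); n=np.array([np.cos(y),np.sin(y)]); nl=np.array([-n[1],n[0]]); S=np.array([591.3,-72.7])-112*n-1*nl
def to(a,v): env.movel([*(S+a*n),9.3],max_speed=v)
def rep(a):
    s=env.sense(); w=s["wrist_force"]; tip=(s["tool_pos"][:2]-S)@n
    print(a,"adv",tip.round(2),"F",w.round(2),"T",s["ft_torque"].round(3),"z",s["tool_pos"][2].round(2),"t",round(s["t"],1),"w",round(s["grip_width"],1))
E
python3 - <<'E'
from push import *
rep(0); to(0,20); to(38,50); rep(38); grab("side","p38")
for a in range(40,57,2): to(a,15); rep(a); grab("side",f"p{a}")
E
```

```text
0 adv -0.11 F [-1.24  0.49 10.95] T [-0.     0.175  0.025] z 9.59 t 19.2 w 27.4
38 adv 37.31 F [-5.81  0.49 13.01] T [0.297 0.726 0.005] z 9.56 t 20.4 w 27.5
40 adv 38.71 F [-8.13  0.19 15.21] T [0.198 1.076 0.06 ] z 9.56 t 20.7 w 27.3
42 adv 40.8 F [-8.07  0.29 15.6 ] T [0.201 1.015 0.035] z 9.55 t 21.1 w 27.4
44 adv 42.82 F [-7.69  1.01 15.29] T [ 0.223  1.056 -0.049] z 9.56 t 21.4 w 27.5
46 adv 44.82 F [-8.16 -0.2  14.96] T [0.178 1.022 0.033] z 9.54 t 21.7 w 27.7
48 adv 46.85 F [-8.65  0.24 15.2 ] T [ 0.202  0.999 -0.027] z 9.54 t 22.1 w 27.5
50 adv 47.55 F [-15.28  -0.04  22.37] T [0.131 1.809 0.057] z 9.53 t 22.4 w 27.2
52 adv 48.01 F [-21.72  -1.05  29.03] T [-0.316  3.013  0.005] z 9.47 t 22.7 w 27.3
54 adv 49.16 F [-26.07   0.19  33.99] T [0.008 3.564 0.07 ] z 9.44 t 23.1 w 27.3
56 adv 51.0 F [-25.92  -0.07  34.34] T [ 0.075  3.66  -0.044] z 9.44 t 23.4 w 27.5
```

```bash
cat > trk.py <<'E'
from push import *
G=lambda n:cv2.imread(f"pics/{n}.png",0).astype(np.float32)
def ecc(a,b,box):   # shift of box content from a to b
    x0,y0,x1,y1=box; M=np.eye(2,3,dtype=np.float32)
    c,M=cv2.findTransformECC(G(a)[y0:y1,x0:x1],G(b)[y0:y1,x0:x1],M,cv2.MOTION_TRANSLATION,(3,100,1e-5),None,5); return M[:,2].round(2),round(c,3)
E
python3 - <<'E'
from trk import *
g=grab("side","n0"); E=np.array([591.3,-72.7,12])
print("per mm lift",(px(g,E+[0,0,5])-px(g,E))/5, px(g,E),px(g,[*(E[:2]+119*nl),32]),px(g,[*(E[:2]-119*nl),32]))
c=px(g,[*(E[:2]+119*nl),32]).astype(int); d=px(g,[*(E[:2]-119*nl),32]).astype(int)
for k in range(40,57,4):
    for w in (c,d): print(k,ecc("p38",f"p{k}",(w[0]-12,w[1]-9,w[0]+10,w[1]+9)),end=" ")
    print()
f=grab("wrist","w6")
print("w5->w6 block",ecc("w5","w6",(285,235,352,300)))
rep("now")
o=np.zeros((600,800,3),np.uint8); o[:400]=cv2.resize(cv2.imread("pics/n0.png")[140:240,220:420],(800,400),interpolation=cv2.INTER_CUBIC); o[400:,:320]=cv2.resize(cv2.imread("pics/w6.png"),(320,200)); o[400:,400:600]=cv2.imread("pics/w6.png")[100:300,220:420]; cv2.imwrite("pics/n0v.png",o)
E
```

```text
per mm lift [-0.01231454 -0.35696173] [309.99371932 198.53629545] [288.46843672 210.93676239] [328.03355492 174.54154424]
40 (array([ 0.01, -0.02], dtype=float32), 0.999) 40 (array([-0.34,  0.  ], dtype=float32), 0.986) 
44 (array([-0.03,  0.04], dtype=float32), 0.996) 44 (array([-1.86, -0.12], dtype=float32), 0.996) 
48 (array([-0.01,  0.02], dtype=float32), 0.992) 48 (array([-3.28, -0.17], dtype=float32), 0.979) 
52 (array([-0.03, -0.03], dtype=float32), 0.986) 52 (array([-4.05, -0.22], dtype=float32), 0.986) 
56 (array([ 0.01, -0.31], dtype=float32), 0.898) 56 (array([-5.22, -0.22], dtype=float32), 0.966) 
w5->w6 block (array([0.76, 0.8 ], dtype=float32), 0.945)
now adv 50.92 F [-26.46   0.96  34.15] T [ 0.012  3.614 -0.024] z 9.43 t 23.6 w 27.5
```

View pics/n0v.png

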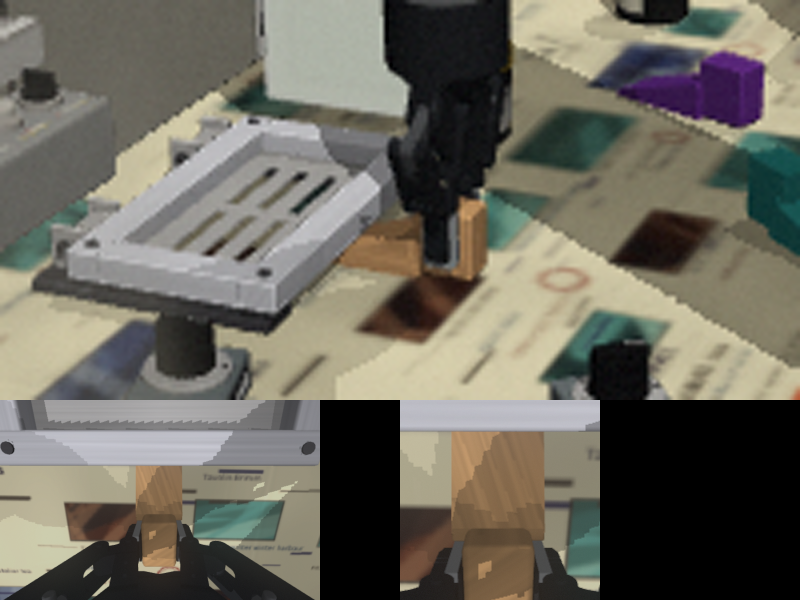

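```bash
python3 - <<'E'
from trk import *
import push
def to(a,z,v=15): env.movel([*(S+a*n),z],max_speed=v)
B=(276,201,298,219)
z=9.5
for a in (56,58,60,62):
    to(a,z); rep(a); grab("side",f"q{a}"); print("   z",z,"lift",ecc("p38",f"q{a}",B))
    fz=env.sense()["wrist_force"][2]
    if fz>20: z+=0.2
E
```

```text
56 adv 52.04 F [-20.24   0.9   23.04] T [0.158 2.829 0.027] z 9.46 t 23.8 w 27.7
   z 9.5 lift (array([ 0.07, -0.56], dtype=float32), 0.957)
58 adv 55.41 F [-11.3    0.44  11.43] T [0.119 1.787 0.035] z 9.47 t 24.1 w 27.4
   z 9.7 lift (array([ 0.01, -0.89], dtype=float32), 0.945)
60 adv 56.72 F [-15.49   0.39  14.28] T [0.122 2.215 0.018] z 9.47 t 24.5 w 27.5
   z 9.7 lift (array([ 0.01, -1.04], dtype=float32), 0.936)
62 adv 58.84 F [-15.25   1.29  15.  ] T [0.109 2.203 0.003] z 9.47 t 24.8 w 27.6
   z 9.7 lift (array([ 0.1 , -1.21], dtype=float32), 0.876)
```

```bash
python3 - <<'E'
from trk import *
def to(a,z,v=15): env.movel([*(S+a*n),z],max_speed=v)
for a in (64,66):
    to(a,9.7); rep(a); grab("side",f"q{a}")
env.hold(0.5); rep("held")
f=grab("wrist","w7"); np.save("w7.npy",f["wc"]); g=grab("side","q67")
for B in ((276,201,298,219),(268,198,300,214),(250,190,300,222),(280,195,305,220)):
    print(B,[ecc("p38",k,B) for k in ("q60","q66","q67")])
print("slip w5->w7",ecc("w5","w7",(285,235,352,300)),"w6->w7",ecc("w6","w7",(285,235,352,300)))
a=cv2.imread("pics/p38.png")[180:225,255:325]; b=cv2.imread("pics/q67.png")[180:225,255:325]
cv2.imwrite("pics/cmp.png",cv2.resize(np.vstack([a,b]),None,fx=6.6,fy=6.6,interpolation=cv2.INTER_CUBIC))
E
```

```text
64 adv 60.87 F [-14.43   0.61  15.13] T [ 1.880e-01  2.187e+00 -1.000e-03] z 9.49 t 25.1 w 27.6
66 adv 62.91 F [-14.27   1.59  16.15] T [ 0.161  2.187 -0.018] z 9.49 t 25.5 w 27.5
held adv 62.85 F [-15.02   1.06  14.69] T [ 0.156  2.156 -0.023] z 9.46 t 26.0 w 27.6
(276, 201, 298, 219) [(array([ 0.01, -1.04], dtype=float32), 0.936), (array([ 0.01, -1.82], dtype=float32), 0.932), (array([-0.  , -1.84], dtype=float32), 0.932)]
(268, 198, 300, 214) [(array([-0.17, -0.67], dtype=float32), 0.929), (array([-0.  , -1.32], dtype=float32), 0.786), (array([-0.01, -1.32], dtype=float32), 0.805)]
(250, 190, 300, 222) [(array([ 0.06, -0.64], dtype=float32), 0.98), (array([ 0.09, -1.09], dtype=float32), 0.963), (array([ 0.09, -1.09], dtype=float32), 0.962)]
(280, 195, 305, 220) [(array([ 0.13, -1.04], dtype=float32), 0.955), (array([ 0.11, -1.73], dtype=float32), 0.929), (array([ 0.15, -1.73], dtype=float32), 0.928)]
slip w5->w7 (array([-0.2 ,  1.53], dtype=float32), 0.926) w6->w7 (array([-0.58, -0.16], dtype=float32), 0.898)
```

View pics/cmp.png

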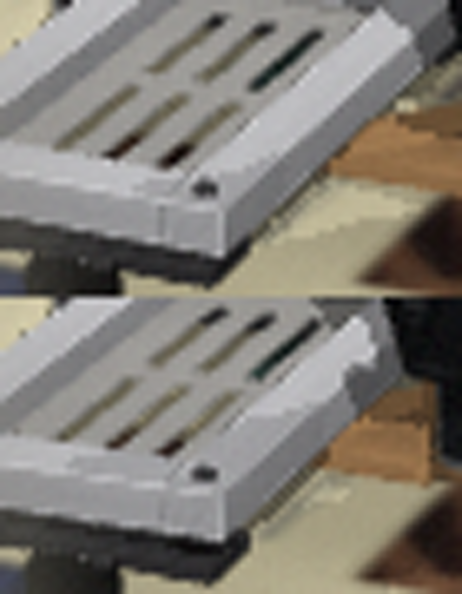

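```bash
python3 -c "
from h import *
print(job.sign_off())"
```

```text
the job is handed in; nothing more can be done
None
```

The job is handed in: the reset knob is back at its zero stop, and the wooden wedge, still gripped and flat on the table, holds the frame's front edge about 5 mm clear of the pads (estimated from the side camera and the push distance).

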